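# Free the spray-test cabinet's door from its safety hook

## Robot

A 6-joint arm with a two-finger parallel gripper is mounted at the origin on a cart in front of the work surface, level with it; the furniture and walls round the work are solid. World frame = base frame: x ahead of the robot, y to its left, z up, the work surface at z = 0. Lengths are in m, angles in rad, forces in N, time in s.
With the tool pointing down it reaches from about 0.35 to 0.975 m from the base axis. Payload 4.9 kg.
Tool frame: the origin (TCP) lies at the very end of the fingers, on their centre line; the grasp point (between the pads) lies 19 mm behind it (manip.grip_depth is the distance from the TCP to the grasp point, in m); z points along the fingers, x is the direction in which the jaws open and shut, and the axes are right-handed (so a half turn about z gives the same grasp; the last joint's range is limited). The gripper opens to 85 mm and grips with 20 to 120 N. Pads are 22 mm wide; open, the fingers measure 114 mm over their backs; the gripper's body (76 mm by 85 mm) begins 54 mm behind the grasp point. The pads swing forward as they close: fully open they stand 13 mm farther back than shut.
Start: joints at [-1.289, 0.053, 1.613, -0, 1.476, -0.119], TCP at [0.244, -0.575, 0.231] pointing down, gripper open.
Joint ranges: [-3.01, 3.01], [-1.01, 2.22], [0.06, 2.58], [-1.02, 4.17], [0.09, 2.62], [-3.14, 3.14]. Speed limits (rad/s): [2.57, 2.57, 3.14, 3.14, 3.14, 3.14].

## Interface

Orientations are given as a unit quaternion [w, x, y, z].
In Python, from plant import manip gives the robot as it stands. The module is installed in compiled form; this text tells all that it offers.
- The arm moves only by the shell command python3 -m crank 'ROWS' [OPENING]. ROWS is JSON, a list of rows, each a list of 4 numbers: the shift along the tool's x, y, z in cm, then the turn about the tool's z in units of 6 degrees (1.0 is 6 degrees). A call has 1 to 10 rows; each row shifts and turns the commanded pose from where the row before left it, along the tool's axes as they then stand; what a row does not reach is not made up. A row lasts 1/12 s, in which the tool goes at most 41.7 mm and 7.16 degrees, less where a joint would pass 70% of its speed; a pose out of reach is approached as far as the arm can. A call with a gripper value outside its range is refused whole. OPENING is the opening, from 0 (shut) to 1 (fully open), set as the call begins (- or left out, the last holds). The fingers move at their own pace and stop on an object; the grip force is fixed at half the most. Time passes only in rows, so rows that do not move let the fingers close. It gives the time, the measured TCP pose, the force and the opening at its end, in the units of the state.
- manip.state(): the state, without advancing time (a new reading comes with each control period).
- manip.grab_frame(name): name is "scene" or "top" or "wrist"; returns a dict with "img" (400x640x3 uint8, red, green, blue), "intrinsics" (3x3 intrinsics, pixels), "position" and "orientation" of the camera in the world. Camera axes: x right, y up, looking along -z (the intrinsics and any distortion apply to the point x, -y, -z); pixel columns grow to the right and rows downward; lengths in m; the calibration is good to about 2 mm. A picture is of the moment at which its call begins. There is no depth.
- manip.job_done(): hands the job in, once; it reports no verdict.
The state is a dict: "time": time; "joint_pos": joint angles; "joint_vel": joint speeds; "joint_efforts": joint torques, N m; "tool_pos": TCP position; "tool_rot": TCP orientation; "contact_force": force on the tool from outside, world axes, zero at the start; "ft_torque": the same for the moment, N m; "gripper_width": opening from 0.0 (shut) to 1.0 (fully open).
Only numpy, scipy, OpenCV 4.12 (cv2) and the standard library are available. Lean on these libraries where they do the work, as an engineer would, in place of code of your own. Each camera call takes 0.05 s, during which the arm holds its last target.

## Task

The door of the injector spray-test cabinet is held ajar by the sprung safety hook behind its upper edge, and the gap over it is too narrow for a hand. Take the screwdriver out of its block, reach down through the gap with the blade, feel for the stud on the hook and press it down gently until the hook clears its keeper, and with the hook held down draw the door open with the blade, past 45 degrees, without wrenching the catch. Then stand the screwdriver back in the hole it came from, all the way down, let go, and leave everything else where it is.

Things in the scene. Friction and masses are not known exactly. Their poses are not given: they have to be found in the camera images.
- driver_grip (a point): middle of the screwdriver's handle, 150 mm above the blade's end. Handle: round, 27 mm across, from 115 to 190 mm above the blade's end; below it a neck that narrows to 11 mm at 101 mm; then the shaft: plain round steel rod, 6 mm across, flat end. 0.07 to 0.11 kg. At the start it stands upright in its block, leaning at most 2 degrees
- driver_tip (a point): the end of the screwdriver's blade, on the shaft's axis; z about 10 mm above the bench while it stands in the block
- stand_hole0 (a point): centre of the mouth of the screwdriver's hole, on top of its block, 112 mm above the bench. The hole is upright, 11 mm wide, 109 mm deep, its rim chamfered to 17 mm; the screwdriver's neck rests on the rim. The block is black plastic, 50 x 74 mm, 112 mm tall, on a 5 mm foot screwed to the bench
- cabinet: the spray-test cabinet, grey sheet steel with a clear panel in its roof, fixed to the bench: 180 mm deep (x), 260 mm wide (y), 150 mm tall (z). Origin in the middle of its underside; its own -x axis points out of the open front, where the door is; the roof's front edge lies at x = -90 mm
- door (a joint): opening angle of the door, rad: 0 shut, grows as its free (left, +y) edge swings out of the cabinet's front; upright hinge at the right (-y). It stays where it is left (friction about 0.08 N m). The hook lets it reach 0.11, no more; beyond 0.17 it is past the keeper and free; the swing ends at 1.75
- door_hinge (a point): point on the door's hinge axis, level with the door's upper edge (146 mm above the bench). The door's inner face is 247 mm wide from this axis; seen from above, at angle q it runs along the cabinet's own +y axis turned counter-clockwise by q. The door is 14 mm thick, 18 to 146 mm above the bench; a bar handle stands out 35 mm in front, at the free edge
- stud_place (a point): point of the door straight above the hook's stud, level with the door's upper edge: 190 mm from the hinge axis, 7 mm behind (inside) the door's inner face; moves with the door. The gap here, door to roof edge, is 16 to 21 mm. The stud's head (flat steel, 13 mm across) is 11 to 33 mm below this point: it is screwed in to another height each time, which is not measured
- hook: sprung hook: steel bar 152 mm long inside the door, top 36 mm below the door's; the catch at its end reaches 9 mm up behind the keeper. Origin at its pivot; own y axis along the bar: stud at 105 mm, catch at 135. Pressed at the stud: 3 N starts it, then 0.6 N per mm; clear of the keeper after 7 mm (7 N), hard stop after 12 mm (10 N), springs back. Over 20 N of the blade damages it
- keeper: steel lip 26 mm wide that hangs under the roof's front edge, to 32 mm below the roof's top, 220 mm from the hinge axis; the hook's catch stands behind it. More than 20 N of the hook on it counts as wrenching. Origin below the lip at bench level
- stand: the screwdriver's block (see stand_hole0), origin in the middle of its underside, z up
- jar: bystander: small brown jar with a black cap, 46 mm wide, 71 mm tall; origin under its middle
- cylinder: bystander: black cylinder, 44 mm wide, 91 mm tall; origin under its middle
- roof_disc: bystander: valve disc, 27 mm wide, 10 mm tall, lying on the cabinet's roof towards the back; origin under its middle
- disc_a: bystander: bright valve disc, 27 mm wide, 10 mm tall, lying on the bench near the robot; origin under its middle
- disc_b: bystander: yellowish valve disc, 27 mm wide, 10 mm tall, lying on the bench near the robot; origin under its middle
Not all that is in view belongs to the job. Of the things that look like the stand, take the one that is nearest to the robot's base at the start.

How it is judged:
On the way, in this order (a step that is already met when the one before it is completed fails the run):
1. the screwdriver is lifted clear of its block (z of driver_tip in the frame of stand above 0.115 m), for 0.1 s.
2. the blade holds the hook down while the door passes its catch (contact force between driver and hook above 2 N and value of joint door above 0.135 rad), for 0.05 s.
3. the door is drawn open past 45 degrees (value of joint door above 0.78 rad), for 0.1 s.
At the end, for the whole second after the job is handed in: the door stands open more than 45 degrees (0.78 rad) and still, and the screwdriver stands in its own hole again, blade down, its end less than 20 mm above the bench, released and at rest (value of joint door above 0.78 rad and velocity of joint door below 0.05 rad/s and z of driver_tip in the frame of stand below 0.02 m and horizontal distance between driver_tip and stand_hole0 below 0.008 m and horizontal distance between driver_grip and stand_hole0 below 0.012 m and linear speed of driver below 0.02 m/s); the robot touches nothing.
It fails at once if the hook is pressed with more than 20 N (contact force between driver and hook above 20 N).
It fails at once if the catch is wrenched: more than 20 N of the hook on its keeper (contact force between hook and keeper above 20 N).
It fails at once if another thing is moved by more than 20 mm (distance of any of jar, cylinder, roof_disc, disc_a, disc_b from where it was at the start of the episode above 0.02 m).
It also fails if it takes over 53 s, if anything falls off the work surface, if the arm or the gripper's body presses on something with over 40 N, if the wrist force passes 120 N, or if a joint passes its speed limit or range.

## Working session

There is one attempt and no reset: what is moved stays moved. The work goes in short steps, Python scripts to look and compute and a shell command to move; the robot and the scene stay as the last step left them, time stands still between calls to the robot, and variables do not carry over. Pictures are saved under pics/ and viewed, and the job is handed in when it is done.

```bash
mkdir -p pics; ls; cat > h.py <<'E'
import numpy as np, cv2, json
from plant import manip
from scipy.spatial.transform import Rotation as R
def grab(n,fn):
    f=manip.grab_frame(n); cv2.imwrite(f'pics/{fn}.png',f['img'][:,:,::-1]); 
    np.savez(f'pics/{fn}.npz',**{k:np.array(v) for k,v in f.items() if k in('img','intrinsics','position','orientation')})
    return f
def load(fn): return dict(np.load(f'pics/{fn}.npz'))
def rot(q): return R.from_quat([q[1],q[2],q[3],q[0]]).as_matrix()
def ray(f,u,v):
    K=f['intrinsics']; d=np.linalg.inv(K)@[u,v,1]; d=np.array([d[0],-d[1],-d[2]])
    return np.array(f['position']),rot(f['orientation'])@d
def atz(f,u,v,z):
    p,d=ray(f,u,v); return p+d*(z-p[2])/d[2]
def proj(f,P):
    c=rot(f['orientation']).T@(np.array(P)-f['position']); k=f['intrinsics']@[c[0],-c[1],-c[2]]; return k[:2]/k[2]
def tri(*obs):
    A=np.zeros((3,3));b=np.zeros(3)
    for f,u,v in obs:
        p,d=ray(f,u,v); d/=np.linalg.norm(d); M=np.eye(3)-np.outer(d,d); A+=M;b+=M@p
    return np.linalg.solve(A,b)
E
python3 - <<'E'
from h import *
np.set_printoptions(precision=4,suppress=True)
for n in('scene','top','wrist'):
    f=grab(n,n+'0'); print(n,f.keys(),f['position'],f['orientation'],f['intrinsics'])
print(manip.state(),manip.grip_depth)
E
```

```text
pics
scene dict_keys(['img', 'intrinsics', 'position', 'orientation']) [-0.2795  1.0967  0.8871] [-0.311  -0.174   0.4729  0.8058] [[429.0805   0.     321.6859]
 [  0.     429.0805 199.9553]
 [  0.       0.       1.    ]]
top dict_keys(['img', 'intrinsics', 'position', 'orientation']) [-0.323   0.1774  1.718 ] [-0.6449 -0.1747  0.1898  0.7194] [[460.9294   0.     312.9113]
 [  0.     460.9294 199.0038]
 [  0.       0.       1.    ]]
wrist dict_keys(['img', 'intrinsics', 'position', 'orientation']) [ 0.313  -0.5462  0.3729] [ 0.8247 -0.1232  0.0834 -0.5457] [[323.5496   0.     320.8747]
 [  0.     323.5496 202.3913]
 [  0.       0.       1.    ]]
{'time': 0.15, 'joint_pos': array([-1.289 ,  0.0532,  1.614 , -0.    ,  1.476 , -0.119 ]), 'joint_vel': array([ 0.0023, -0.003 , -0.0057, -0.0021, -0.0004,  0.0016]), 'joint_efforts': array([  0.0003, -39.4242, -37.0721,  -0.0002,   0.0046,   0.    ]), 'tool_pos': array([ 0.2437, -0.575 ,  0.2304]), 'tool_rot': array([-0.0005,  0.8337, -0.5522, -0.0006]), 'contact_force': array([-0.0435, -0.2743, -0.0412]), 'ft_torque': array([0.0115, 0.0121, 0.0285]), 'gripper_width': 1.000924019602632} 0.0187
```

View pics/scene0.png

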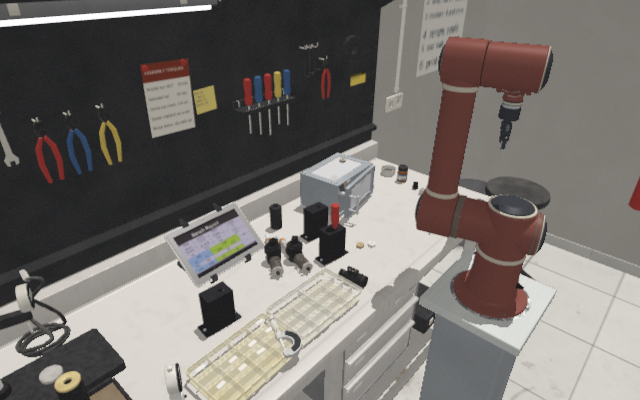

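View pics/top0.png

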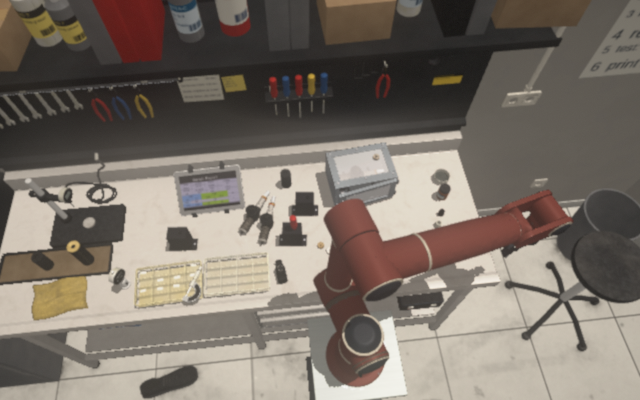

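View pics/wrist0.png

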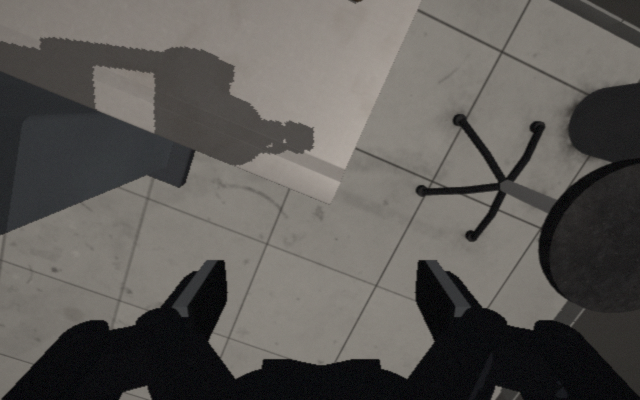

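The red screwdriver stands in the block at top (293,228) and scene (334,228). The cabinet is at top (360,175) and scene (338,183). I'll zoom in on both.

```bash
python3 - <<'E'
import cv2
a=cv2.imread('pics/top0.png')[130:260,250:410]; cv2.imwrite('pics/top0z.png',cv2.resize(a,None,fx=4.6,fy=4.6,interpolation=cv2.INTER_CUBIC))
a=cv2.imread('pics/scene0.png')[145:275,270:420]; cv2.imwrite('pics/scene0z.png',cv2.resize(a,None,fx=4.6,fy=4.6,interpolation=cv2.INTER_CUBIC))
E
```

```text
(no output)
```

View pics/top0z.png

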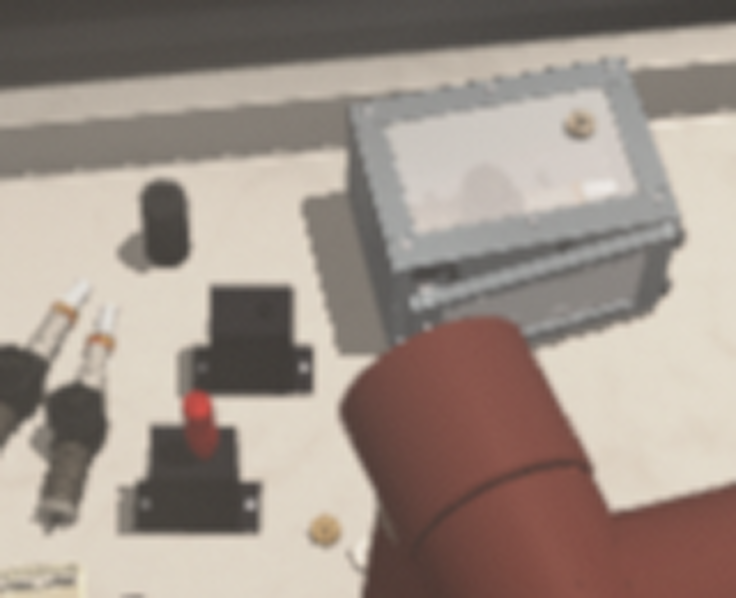

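View pics/scene0z.png

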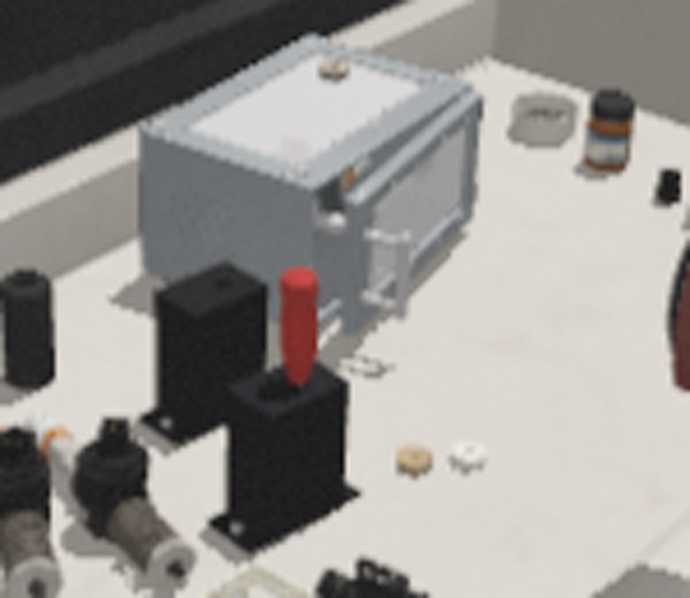

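```bash
python3 - <<'E'
from h import *
from scipy.optimize import least_squares
np.set_printoptions(precision=4,suppress=True)
t,s=load('top0'),load('scene0')
T=lambda u,v:(250+u/4.6,130+v/4.6); S=lambda u,v:(270+u/4.6,145+v/4.6)
print('handle top',atz(t,*T(198,400),.2),atz(s,*S(299,272),.2),tri((t,*T(198,400)),(s,*S(299,272))))
print('neck', atz(t,*T(205,455),.125),atz(s,*S(299,380),.125))
c=dict(FL=((395,268),(313,187),(-.09,.13)),FR=((682,234),(481,98),(-.09,-.13)),BL=((350,103),(142,127),(.09,.13)),BR=((625,60),(315,37),(.09,-.13)))
for k,(a,b,_) in c.items(): print(k,atz(t,*T(*a),.15),atz(s,*S(*b),.15),tri((t,*T(*a)),(s,*S(*b))))
def P(x,o,z): 
    cc,ss=np.cos(x[2]),np.sin(x[2]); return [x[0]+cc*o[0]-ss*o[1],x[1]+ss*o[0]+cc*o[1],z]
def res(x):
    r=[]
    for a,b,o in c.values():
        r+=list(proj(t,P(x,o,.15))-T(*a))+list(proj(s,P(x,o,.15))-S(*b))
    return r
r=least_squares(res,[.6,-.1,0]); print('cab',r.x,np.array(r.fun))
for n,a,b,z in (('roofdisc',(578,122),(334,68),.16),('disc_b',(324,528),(414,458),.01),('cyl',(163,195),(27,280),.091)): print(n,atz(t,*T(*a),z),atz(s,*S(*b),z))
# stand top corners in scene
for q in ((150,428),(238,428)): print('standtop far', atz(t,*T(*q),.112))
for q in ((228,385),(347,378),(300,412)): print('standtop scene', atz(s,*S(*q),.112))
for n,u in (('foot',(120,532)),('foot',(260,532))): print(n,atz(t,*T(*u),.005))
E
```

```text
handle top [0.4773 0.1753 0.2   ] [0.4734 0.175  0.2   ] [0.4755 0.1748 0.2001]
neck [0.4646 0.1739 0.125 ] [0.4574 0.1906 0.125 ]
FL [ 0.6132 -0.005   0.15  ] [ 0.6085 -0.0046  0.15  ] [ 0.6114 -0.0056  0.1497]
FR [ 0.6198 -0.2581  0.15  ] [ 0.6091 -0.2372  0.15  ] [ 0.6268 -0.2621  0.1365]
BL [0.7909 0.0124 0.15  ] [0.786  0.0105 0.15  ] [0.7874 0.0118 0.1513]
BR [ 0.8106 -0.2436  0.15  ] [ 0.8028 -0.2404  0.15  ] [ 0.8091 -0.2447  0.1482]
cab [ 0.7064 -0.1234  0.0687] [-1.0955  1.292  -0.646   0.4951  0.0119 -1.2463 -0.1194 -2.8137  0.103
  0.6997 -0.5755  0.0554  1.0155  0.9706  0.554  -0.5797]
roofdisc [ 0.7403 -0.1865  0.16  ] [ 0.7308 -0.1801  0.16  ]
disc_b [0.4388 0.0759 0.01  ] [0.434 0.077 0.01 ]
cyl [0.7495 0.1889 0.091 ] [0.7433 0.1869 0.091 ]
standtop far [0.5015 0.218  0.112 ]
standtop far [0.4933 0.1438 0.112 ]
standtop scene [0.5029 0.2146 0.112 ]
standtop scene [0.4464 0.1496 0.112 ]
standtop scene [0.4431 0.2058 0.112 ]
foot [0.457  0.2547 0.005 ]
foot [0.4434 0.132  0.005 ]
```

```bash
cat >> h.py <<'E'
def pose():
    s=manip.state(); return np.array(s['tool_pos']),rot(s['tool_rot']),s
def plan(target,yaw=None):
    p,M,s=pose(); d=M.T@(np.array(target)-p)*100
    y=np.arctan2(M[1,0],M[0,0]); print('p',p.round(4),'yaw',np.degrees(y).round(2),'delta tool cm',d.round(2),'norm',np.linalg.norm(d).round(2), 'turn u', None if yaw is None else round((np.degrees(y)-yaw)/6,3),'j',np.round(s['joint_pos'],2),'F',np.round(s['contact_force'],2),'t',s['time'],'g',round(s['gripper_width'],3))
E
python3 - <<'E'
from h import *
p,M,s=pose(); print(M.round(3)); plan([.474,.175,.25])
f=load('wrist0'); print(M.T@(f['position']-p), M.T@rot(f['orientation']))
E
```

```text
[[ 0.39  -0.921 -0.   ]
 [-0.921 -0.39   0.002]
 [-0.002 -0.    -1.   ]]
p [ 0.2437 -0.575   0.2304] yaw -67.03 delta tool cm [-60.07 -50.47  -1.86] norm 78.48 turn u None j [-1.29  0.05  1.61 -0.    1.48 -0.12] F [-0.04 -0.27 -0.04] t 0.15 g 1.001
[ 0.00029621 -0.07502588 -0.14256353] [[ 9.99998823e-01 -7.94788160e-04  1.31260584e-03]
 [-3.73257205e-04 -9.55706546e-01 -2.94321014e-01]
 [ 1.48838885e-03  2.94320178e-01 -9.55705717e-01]]
```

```bash
python3 -m crank '[[-3.0,-2.5,-0.2,0],[-3.0,-2.5,-0.2,0],[-3.0,-2.5,-0.2,0],[-3.0,-2.5,-0.2,0],[-3.0,-2.5,-0.2,0],[-3.0,-2.5,-0.2,0],[-3.0,-2.5,-0.2,0],[-3.0,-2.5,-0.2,0],[-3.0,-2.5,-0.2,0],[-3.0,-2.5,-0.2,0]]' 1; python3 -c "
from h import *
plan([.474,.175,.25],0)"
```

```text
time: 0.98
tool_pos: [0.3569, -0.1998, 0.2511]
tool_rot: [-0.0, 0.834, -0.553, 0.0]
contact_force: [0.8, -0.4, -0.6]
gripper_width: 1.001
p [ 0.3569 -0.1998  0.2511] yaw -67.08 delta tool cm [-29.96 -25.38   0.12] norm 39.27 turn u -11.18 j [-0.69 -0.52  2.06  0.    1.6   0.48] F [ 0.83 -0.38 -0.59] t 0.9833 g 1.001
```

```bash
python3 -m crank '[[-3.0,-2.5,0,0],[-3.0,-2.5,0,0],[-3.0,-2.5,0,0],[-3.0,-2.5,0,0],[-3.0,-2.5,0,0],[-3.0,-2.5,0,0],[-3.0,-2.5,0,0],[-3.0,-2.5,0,0],[-3.0,-2.5,0,0],[-2.0,-1.8,0,-1.1]]'; python3 -m crank '[[0,0,0,-1.1],[0,0,0,-1.1],[0,0,0,-1.1],[0,0,0,-1.1],[0,0,0,-1.1],[0,0,0,-1.1],[0,0,0,-1.1],[0,0,0,-1.1],[0,0,0,-1.28],[0,0,0,0]]'; python3 -c "
from h import *
grab('wrist','w1');grab('top','top1');grab('scene','sc1')
plan([.474,.175,.25],0)"
```

```text
time: 1.82
tool_pos: [0.4675, 0.1632, 0.251]
tool_rot: [-0.0, 0.865, -0.502, -0.0]
contact_force: [1.2, 0.2, -0.6]
gripper_width: 0.999
time: 2.65
tool_pos: [0.4674, 0.1601, 0.2509]
tool_rot: [0.0, 1.0, -0.003, -0.0]
contact_force: [-1.3, 0.3, -0.0]
gripper_width: 1.001
p [0.4675 0.1601 0.2511] yaw -0.63 delta tool cm [ 0.64 -1.5   0.11] norm 1.63 turn u -0.106 j [ 0.18 -0.28  1.89 -0.    1.54  0.19] F [-0.41 -1.2  -0.88] t 2.8 g 1.006
```

View pics/w1.png

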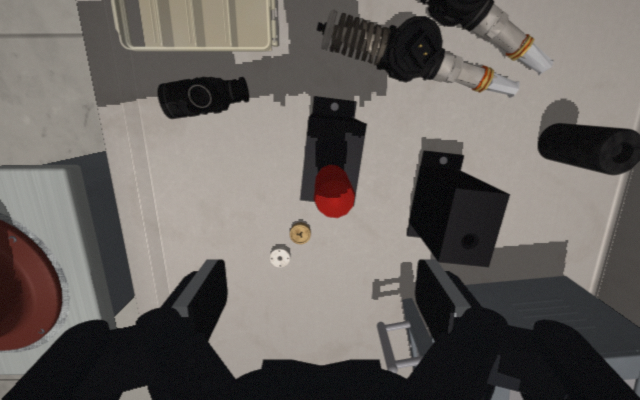

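View pics/top1.png

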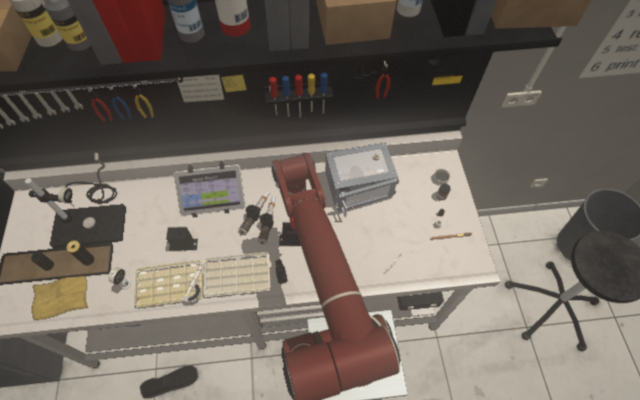

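View pics/sc1.png

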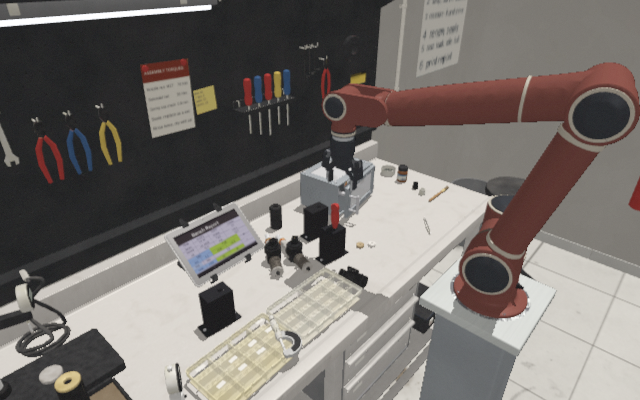

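```bash
python3 - <<'E'
from h import *
np.set_printoptions(precision=4,suppress=True)
w=load('w1');s=load('sc1'); p,M,_=pose()
print(proj(s,p), w['position'])
print(atz(w,335,200,.2), proj(w,[.475,.175,.2]),proj(w,[.474,.175,.125]))
a=cv2.imread('pics/w1.png')[80:300,240:560]; cv2.imwrite('pics/w1z.png',cv2.resize(a,None,fx=2.5,fy=2.5,interpolation=cv2.INTER_CUBIC))
E
```

```text
[339.954  189.0531] [0.468  0.2349 0.3937]
[0.4762 0.177  0.2   ] [333.0033 203.0134] [328.7676 176.9159]
```

View pics/w1z.png

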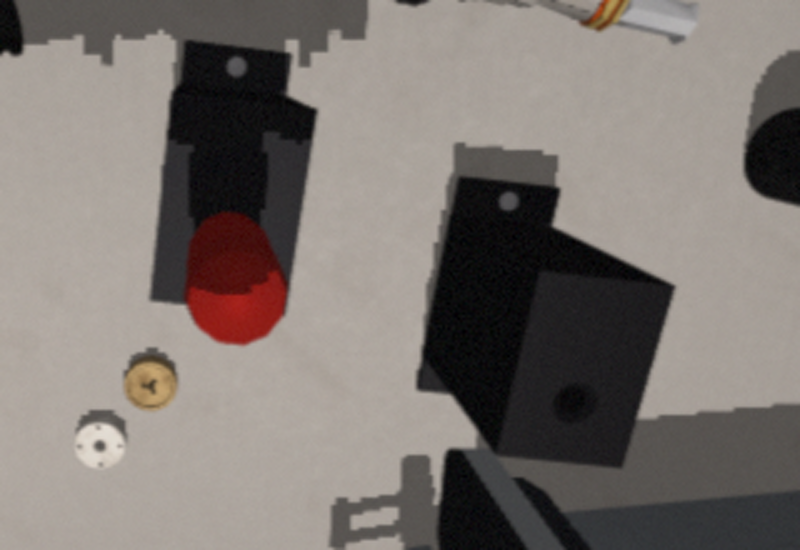

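```bash
python3 -c "
from h import *
plan([.4757,.176,.141],0)"
```

```text
p [0.4675 0.1601 0.2511] yaw -0.63 delta tool cm [ 0.81 -1.6  11.01] norm 11.15 turn u -0.106 j [ 0.18 -0.28  1.89 -0.    1.54  0.19] F [-0.41 -1.2  -0.88] t 2.8 g 1.006
```

```bash
python3 -m crank '[[0.8,-1.6,0,-0.1],[0,0,0,0],[0,0,2.5,0],[0,0,2.5,0],[0,0,2.5,0],[0,0,2.5,0],[0,0,1.0,0],[0,0,0,0]]' 1; python3 -c "
from h import *
grab('wrist','w2')
plan([.4757,.176,.141],0)"
```

```text
time: 3.47
tool_pos: [0.4734, 0.1754, 0.138]
tool_rot: [0.001, 1.0, 0.001, -0.003]
contact_force: [-1.4, -0.1, 0.3]
gripper_width: 0.998
p [0.4749 0.1757 0.1403] yaw 0.08 delta tool cm [ 0.08 -0.03 -0.07] norm 0.11 turn u 0.013 j [ 0.21 -0.16  1.97 -0.    1.33  0.21] F [0.45 0.21 0.08] t 3.5167 g 1.0
```

View pics/w2.png

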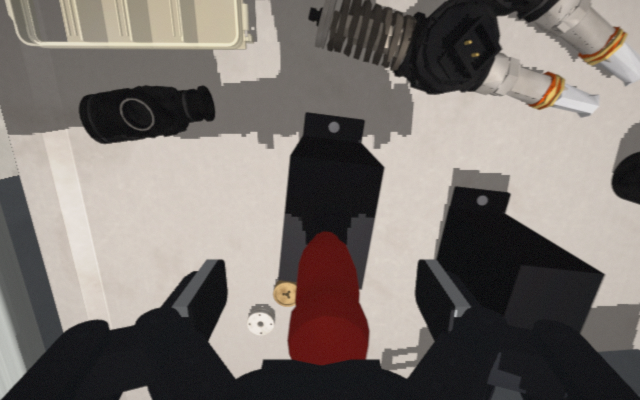

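The handle is centred between the open fingers at about (328,320), so I'll close on it.

```bash
python3 -m crank '[[0.08,0,0,0],[0,0,0,0],[0,0,0,0],[0,0,0,0],[0,0,0,0],[0,0,0,0],[0,0,0,0],[0,0,0,0],[0,0,0,0],[0,0,0,0]]' 0;  python3 -c "
from h import *
plan([.4757,.176,.141],0)"
```

```text
time: 4.35
tool_pos: [0.4768, 0.1762, 0.1425]
tool_rot: [-0.0, 1.0, 0.001, 0.0]
contact_force: [-2.4, -0.5, 5.6]
gripper_width: 0.301
p [0.4768 0.1762 0.1425] yaw 0.13 delta tool cm [-0.11  0.02  0.15] norm 0.19 turn u 0.021 j [ 0.21 -0.16  1.97  0.    1.33  0.21] F [-2.35 -0.51  5.6 ] t 4.35 g 0.301
```

```bash
python3 -m crank '[[0,0,0,0],[0,0,-1.0,0],[0,0,-2.0,0],[0,0,-2.0,0],[0,0,-2.0,0],[0,0,-2.0,0],[0,0,-2.0,0],[0,0,-2.0,0],[0,0,-1.0,0],[0,0,0,0]]';  python3 -c "
from h import *
plan([.4757,.176,.141],0); grab('wrist','w3');grab('scene','sc3');grab('top','top3')
a=cv2.imread('pics/sc3.png')[130:260,270:420]; cv2.imwrite('pics/sc3z.png',cv2.resize(a,None,fx=4.6,fy=4.6,interpolation=cv2.INTER_CUBIC))
plan([.4757,.176,.141],0); 
"
```

```text
time: 5.18
tool_pos: [0.4778, 0.1763, 0.2846]
tool_rot: [-0.001, 1.0, 0.001, 0.003]
contact_force: [0.6, -0.6, -0.2]
gripper_width: 0.301
p [0.4778 0.1763 0.2846] yaw 0.12 delta tool cm [-0.29  0.05 14.36] norm 14.36 turn u 0.021 j [ 0.21 -0.26  1.81 -0.    1.58  0.21] F [ 0.6  -0.62 -0.2 ] t 5.1833 g 0.301
p [0.4759 0.1759 0.2798] yaw 0.12 delta tool cm [ 1.000e-02 -2.000e-02  1.388e+01] norm 13.88 turn u 0.021 j [ 0.21 -0.26  1.82 -0.    1.58  0.21] F [ 0.03  0.68 -1.43] t 5.3333 g 0.304
```

View pics/w3.png

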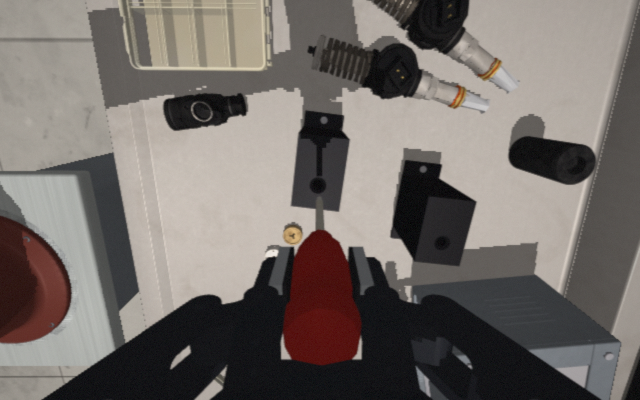

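View pics/sc3z.png

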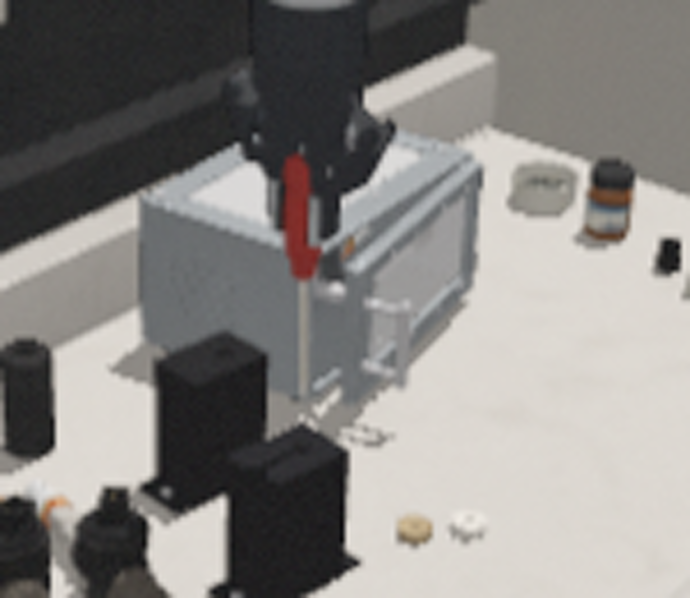

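```bash
python3 - <<'E'
import cv2
a=cv2.imread('pics/w3.png')[150:260,250:390]; cv2.imwrite('pics/w3z.png',cv2.resize(a,None,fx=5.5,fy=5.5,interpolation=cv2.INTER_CUBIC))
E
```

```text
(no output)
```

View pics/w3z.png

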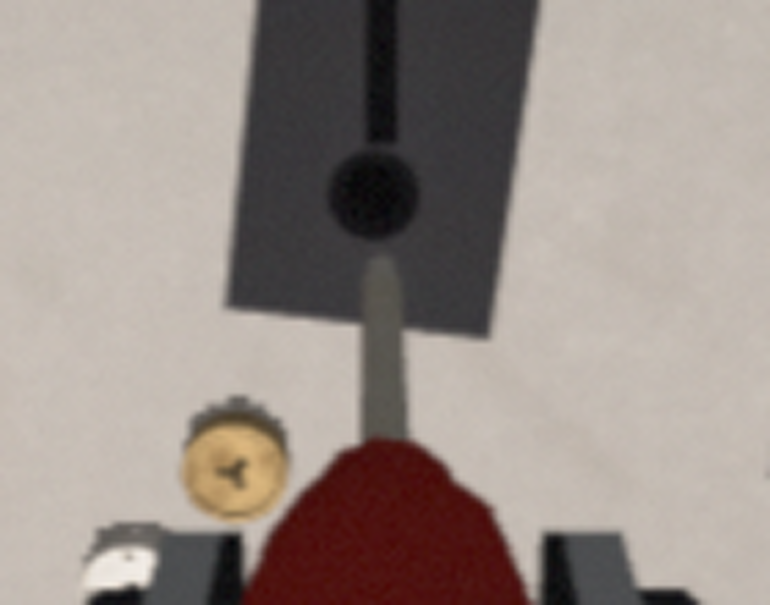

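```bash
python3 - <<'E'
from h import *
np.set_printoptions(precision=4,suppress=True)
w=load('w3');s=load('sc3'); p=np.array([.4778,.1763,.2846]); p2=np.array([.4759,.1759,.2798])
print('cam',w['position'],'expected', p+np.array([.0003,.0750,.1426]), p2+np.array([.0003,.0750,.1426]))
print('hole',atz(w,317.8,185.5,.112))
print('tip w',atz(w,319.1,199.3,.2846-.1315),atz(w,319.1,199.3,.2798-.1315))
S=lambda u,v:(270+u/4.6,130+v/4.6)
print('scene tip',tri((s,*S(305,394)),(w,319.1,199.3)), atz(s,*S(305,394),.2846-.1315))
print(proj(s,[.4765,.176,.1531]),S(305,394))
print(proj(s,[.4765,.176,.2531]),S(305,275))
E
```

```text
cam [0.4769 0.2509 0.4274] expected [0.4781 0.2513 0.4272] [0.4762 0.2509 0.4224]
hole [0.4756 0.1723 0.112 ]
tip w [0.4769 0.17   0.1531] [0.4769 0.1685 0.1483]
scene tip [0.4752 0.1678 0.1521] [0.4731 0.1666 0.1531]
[333.6597 216.3879] (336.304347826087, 215.6521739130435)
[334.53   189.2918] (336.304347826087, 189.7826086956522)
```

```bash
python3 -c "
from h import *
plan([.600,-.058,.31],6)"
```

```text
p [0.4759 0.1759 0.2798] yaw 0.12 delta tool cm [12.35 23.42 -3.04] norm 26.65 turn u -0.979 j [ 0.21 -0.26  1.82 -0.    1.58  0.21] F [ 0.03  0.68 -1.43] t 5.3333 g 0.304
```

```bash
python3 -m crank '[[0,0,-1.5,0],[1.5,2.9,-1.5,0],[1.7,3.2,0,0],[1.7,3.2,0,0],[1.7,3.2,0,0],[1.7,3.2,0,0],[1.7,3.2,0,0],[1.5,2.8,0,0],[0.8,1.6,0,0],[0,0,0,-1.0]]';python3 -m crank '[[0,0,0,0],[0,0,0,0]]';  python3 -c "
from h import *
plan([.600,-.058,.31],6); grab('wrist','w4');grab('scene','sc4');grab('top','top4')
a=cv2.imread('pics/w4.png')[130:330,190:430]; cv2.imwrite('pics/w4z.png',cv2.resize(a,None,fx=3.2,fy=3,interpolation=cv2.INTER_CUBIC))
a=cv2.imread('pics/sc4.png')[130:230,280:400]; cv2.imwrite('pics/sc4z.png',cv2.resize(a,None,fx=6,fy=6,interpolation=cv2.INTER_CUBIC))
plan([.600,-.058,.31],6)
"
```

```text
time: 6.17
tool_pos: [0.6003, -0.0598, 0.3084]
tool_rot: [-0.0, 0.999, 0.052, -0.002]
contact_force: [-1.3, -0.4, -1.0]
gripper_width: 0.305
time: 6.33
tool_pos: [0.5995, -0.0563, 0.3098]
tool_rot: [-0.001, 0.999, 0.052, -0.001]
contact_force: [0.6, 0.4, -0.8]
gripper_width: 0.302
p [ 0.5995 -0.0563  0.3098] yaw 6.0 delta tool cm [ 0.03  0.18 -0.02] norm 0.18 turn u 0.0 j [-0.22 -0.03  1.57  0.    1.61 -0.32] F [ 0.58  0.44 -0.85] t 6.3333 g 0.302
p [ 0.5997 -0.0557  0.311 ] yaw 6.12 delta tool cm [0.01 0.23 0.1 ] norm 0.25 turn u 0.02 j [-0.22 -0.04  1.57  0.    1.61 -0.32] F [0.21 0.21 0.75] t 6.4833 g 0.301
```

View pics/w4.png

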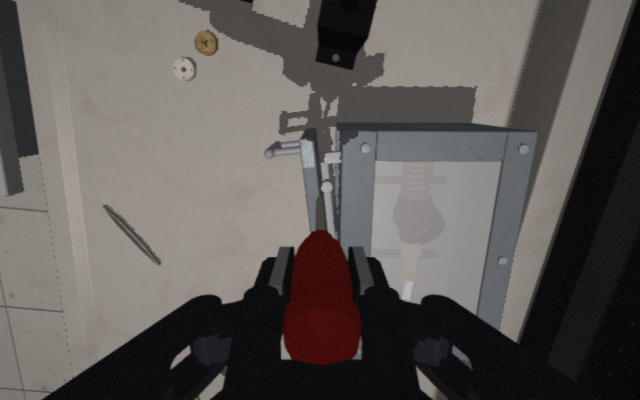

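View pics/sc4z.png

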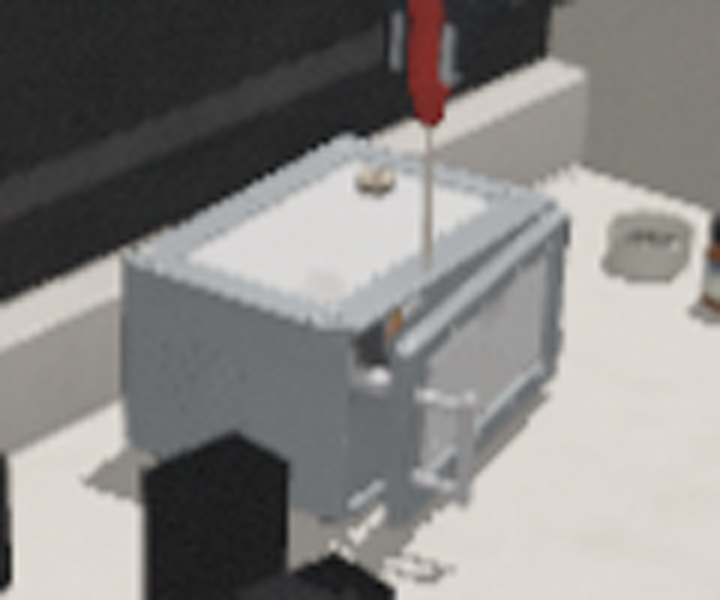

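View pics/w4z.png

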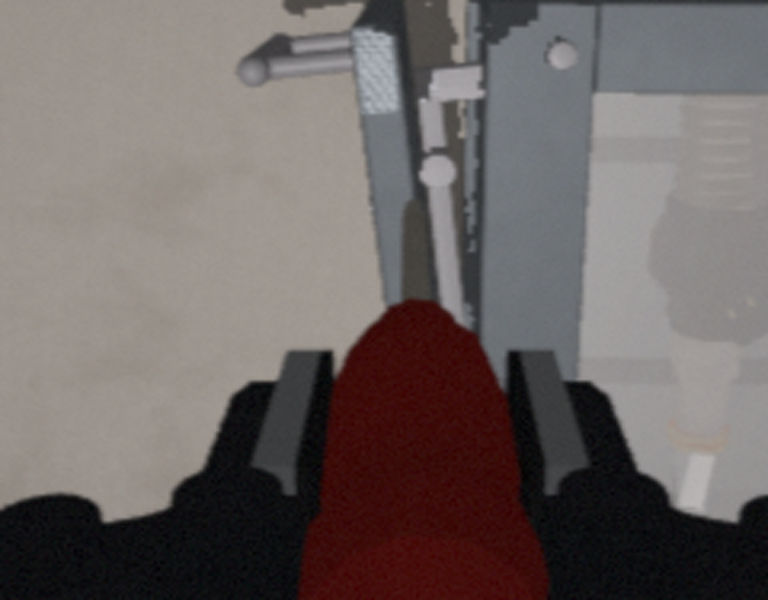

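```bash
python3 - <<'E'
import cv2
a=cv2.imread('pics/w4.png')[115:255,270:410]; a=cv2.convertScaleAbs(a,alpha=1.3); cv2.imwrite('pics/w4y.png',cv2.resize(a,(700,600),fx=0,fy=0,interpolation=cv2.INTER_CUBIC)[:600])
E
```

```text
(no output)
```

View pics/w4y.png

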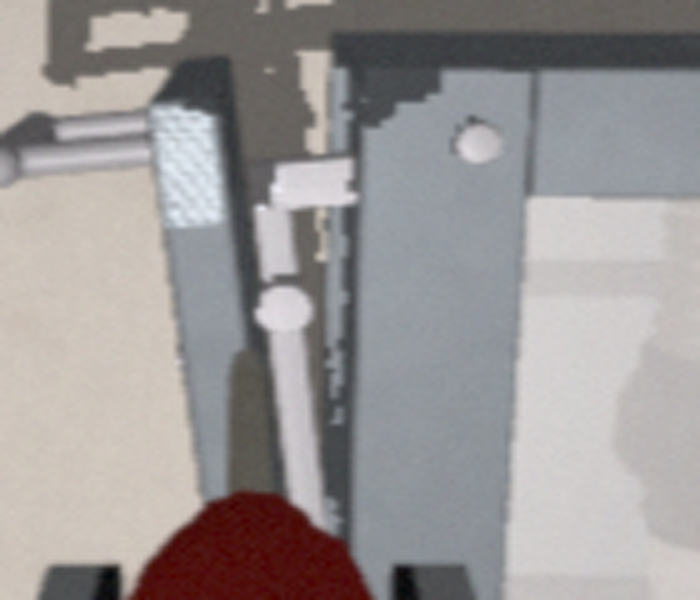

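```bash
python3 - <<'E'
from h import *
np.set_printoptions(precision=4,suppress=True)
w=load('w4'); Y=lambda x,y:(270+x/5,115+y/4.2857)
print('cam',w['position'])
for n,q,z in (('inner free',(218,103),.146),('inner2',(225,228),.146),('inner3',(233,335),.146),('outer free',(152,105),.146),('outer2',(205,480),.146),('roofFL',(335,70),.15),('roof',(362,130),.15),('roof',(350,500),.15),('roof screw',(478,140),.15),
 ('stud',(284,309),.135),('stud',(284,309),.124),('stud',(284,309),.113),('tip',(246,362),.179),('tip',(246,362),.176),('bar far',(272,205),.11),('bar near',(310,500),.11)):
    print(n,z,atz(w,*Y(*q),z))
E
```

```text
cam [0.5921 0.0179 0.4526]
inner free 0.146 [ 0.5878 -0.0144  0.146 ]
inner2 0.146 [ 0.5918 -0.0418  0.146 ]
inner3 0.146 [ 0.5959 -0.0663  0.146 ]
outer free 0.146 [ 0.5755 -0.0161  0.146 ]
outer2 0.146 [ 0.5938 -0.1023  0.146 ]
roofFL 0.15 [ 0.6085 -0.0048  0.15  ]
roof 0.15 [ 0.615  -0.0169  0.15  ]
roof 0.15 [ 0.6233 -0.1026  0.15  ]
roof screw 0.15 [ 0.6367 -0.0168  0.15  ]
stud 0.135 [ 0.6056 -0.0619  0.135 ]
stud 0.124 [ 0.6061 -0.0647  0.124 ]
stud 0.113 [ 0.6066 -0.0674  0.113 ]
tip 0.179 [ 0.5983 -0.0627  0.179 ]
tip 0.176 [ 0.5984 -0.0636  0.176 ]
bar far 0.11 [ 0.6012 -0.0419  0.11  ]
bar near 0.11 [ 0.6184 -0.1195  0.11  ]
```

```bash
python3 -m crank '[[0.6,0.45,0,0],[0,0,1.0,0],[0,0,1.0,0],[0,0,0,0],[0,0,0,0]]';  python3 -c "
from h import *
grab('wrist','w5');plan([.6062,-.0598,.26],6)
a=cv2.imread('pics/w5.png')[115:255,270:410]; a=cv2.convertScaleAbs(a,alpha=1.3); cv2.imwrite('pics/w5y.png',cv2.resize(a,(700,600),interpolation=cv2.INTER_CUBIC))
"
```

```text
time: 6.9
tool_pos: [0.6057, -0.0602, 0.2892]
tool_rot: [-0.0, 0.999, 0.053, -0.002]
contact_force: [0.0, -0.5, -0.6]
gripper_width: 0.304
p [ 0.6061 -0.0603  0.2903] yaw 6.13 delta tool cm [ 0.02 -0.05  3.03] norm 3.03 turn u 0.021 j [-0.22 -0.01  1.58  0.    1.57 -0.33] F [ 0.45 -1.15 -0.27] t 6.95 g 0.304
```

View pics/w5y.png

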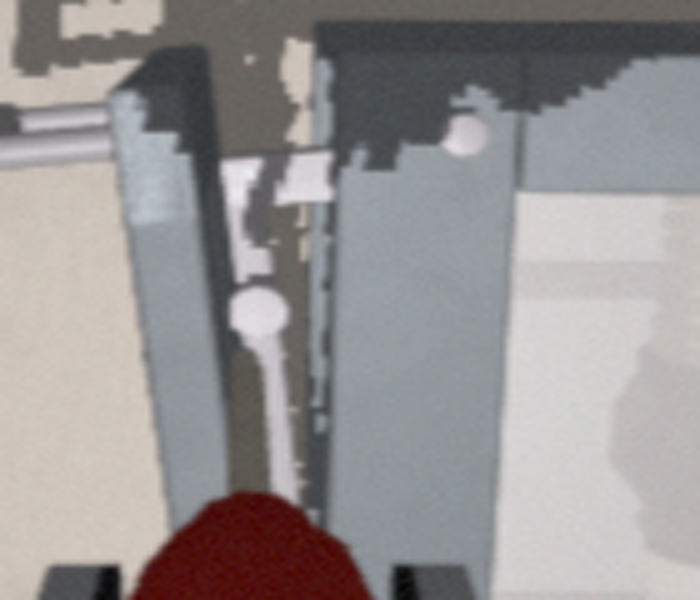

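```bash
python3 - <<'E'
from h import *
np.set_printoptions(precision=4,suppress=True)
w=load('w5'); w4=load('w4'); Y=lambda x,y:(270+x/5,115+y/4.2857)
print('cam',w['position'])
print(tri((w,*Y(258,313)),(w4,*Y(284,309))))
for n,q,z in (('inner free',(183,90),.146),('inner3',(224,400),.146),('stud',(258,313),.135),('stud',(258,313),.124),('stud',(258,313),.113),('tip',(247,358),.1588),('tip',(247,358),.157)):
    print(n,z,atz(w,*Y(*q),z))
E
```

```text
cam [0.5982 0.014  0.4321]
[ 0.6064 -0.0665  0.1173]
inner free 0.146 [ 0.5877 -0.0143  0.146 ]
inner3 0.146 [ 0.6015 -0.0793  0.146 ]
stud 0.135 [ 0.606  -0.0621  0.135 ]
stud 0.124 [ 0.6063 -0.0649  0.124 ]
stud 0.113 [ 0.6066 -0.0677  0.113 ]
tip 0.1588 [ 0.6045 -0.0657  0.1588]
tip 0.157 [ 0.6045 -0.0662  0.157 ]
```

```bash
python3 -m crank '[[0.0,0,0.6,0],[0,0,0.6,0],[0,0,0.6,0],[0,0,0,0],[0,0,0,0]]'; python3 -m crank '[[0,0,0.2,0],[0,0,0.2,0],[0,0,0,0],[0,0,0,0]]'; python3 -m crank '[[0,0,0.2,0],[0,0,0.2,0],[0,0,0,0],[0,0,0,0]]'
```

```text
time: 7.37
tool_pos: [0.6061, -0.0604, 0.2724]
tool_rot: [-0.0, 0.999, 0.053, -0.001]
contact_force: [-0.2, -0.0, -0.4]
gripper_width: 0.303
time: 7.7
tool_pos: [0.6065, -0.0605, 0.2693]
tool_rot: [-0.0, 0.999, 0.053, 0.0]
contact_force: [-0.9, -0.3, -0.5]
gripper_width: 0.302
time: 8.03
tool_pos: [0.6063, -0.0605, 0.265]
tool_rot: [-0.0, 0.999, 0.053, -0.0]
contact_force: [-0.4, -0.3, -0.9]
gripper_width: 0.297
```

Tip is at about 0.1335, with no contact yet.

```bash
for i in 1; do :; done; python3 -m crank '[[0,0,0.2,0],[0,0,0.2,0],[0,0,0,0],[0,0,0,0]]'; python3 -m crank '[[0,0,0.2,0],[0,0,0.2,0],[0,0,0,0],[0,0,0,0]]'; python3 -m crank '[[0,0,0.2,0],[0,0,0,0],[0,0,0,0]]'
```

```text
time: 8.37
tool_pos: [0.6063, -0.0605, 0.261]
tool_rot: [-0.0, 0.999, 0.053, -0.0]
contact_force: [0.0, 0.0, -0.5]
gripper_width: 0.301
time: 8.7
tool_pos: [0.6063, -0.0604, 0.257]
tool_rot: [-0.0, 0.999, 0.053, -0.0]
contact_force: [-0.2, -0.0, -0.7]
gripper_width: 0.302
time: 8.95
tool_pos: [0.6064, -0.0605, 0.2551]
tool_rot: [-0.0, 0.999, 0.053, -0.0]
contact_force: [0.3, 0.2, -1.6]
gripper_width: 0.303
```

```bash
python3 -m crank '[[0,0,0.2,0],[0,0,0.2,0],[0,0,0,0],[0,0,0,0]]'; python3 -m crank '[[0,0,0.2,0],[0,0,0,0],[0,0,0,0]]'; python3 -c "
from h import *
grab('wrist','w6');plan([.6062,-.0598,.26],6)
a=cv2.imread('pics/w6.png')[115:255,270:410]; a=cv2.convertScaleAbs(a,alpha=1.3); cv2.imwrite('pics/w6y.png',cv2.resize(a,(700,600),interpolation=cv2.INTER_CUBIC))
"
```

```text
time: 9.28
tool_pos: [0.6063, -0.0605, 0.251]
tool_rot: [-0.0, 0.999, 0.053, -0.0]
contact_force: [0.6, 0.1, -1.1]
gripper_width: 0.302
time: 9.53
tool_pos: [0.6064, -0.0605, 0.2491]
tool_rot: [-0.0, 0.999, 0.053, -0.0]
contact_force: [-0.1, 0.5, -0.5]
gripper_width: 0.302
p [ 0.6065 -0.0605  0.2493] yaw 6.12 delta tool cm [-0.02 -0.07 -1.07] norm 1.08 turn u 0.021 j [-0.22  0.01  1.63  0.    1.51 -0.33] F [-0.06  0.01 -1.37] t 9.5833 g 0.303
```

View pics/w6y.png

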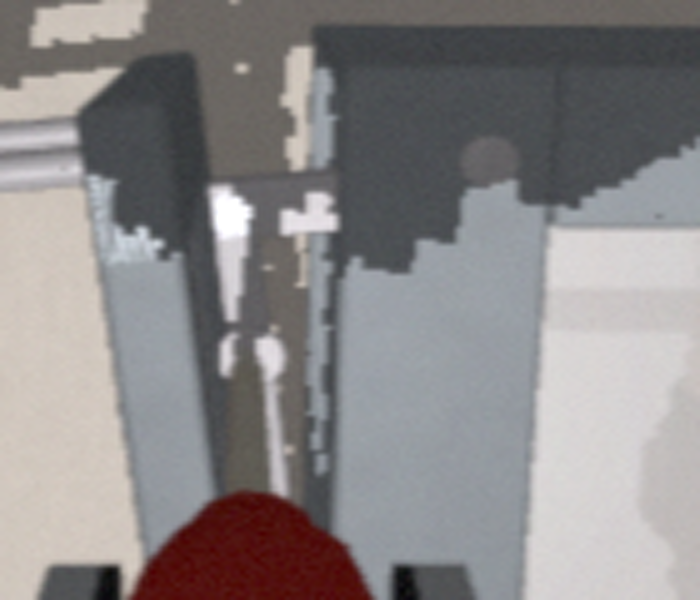

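The stud head is at about (252,357) in the zoom, with the blade's end nearly on it at (246,362). I'll keep going down slowly.

```bash
python3 -m crank '[[0,0,0.2,0],[0,0,0,0],[0,0,0,0]]'; python3 -m crank '[[0,0,0.2,0],[0,0,0,0],[0,0,0,0]]'; python3 -m crank '[[0,0,0.2,0],[0,0,0,0],[0,0,0,0]]'
```

```text
time: 9.83
tool_pos: [0.6067, -0.0605, 0.2477]
tool_rot: [0.0, 0.999, 0.053, 0.0]
contact_force: [0.5, 0.8, -0.4]
gripper_width: 0.303
time: 10.08
tool_pos: [0.6067, -0.0605, 0.2459]
tool_rot: [0.0, 0.999, 0.053, 0.001]
contact_force: [-0.5, -0.0, 3.1]
gripper_width: 0.306
time: 10.33
tool_pos: [0.6068, -0.0605, 0.2438]
tool_rot: [0.0, 0.999, 0.053, 0.001]
contact_force: [-0.1, -0.1, 4.5]
gripper_width: 0.303
```

```bash
python3 -m crank '[[0,0,0.2,0],[0,0,0,0],[0,0,0,0]]'; python3 -m crank '[[0,0,0.2,0],[0,0,0,0],[0,0,0,0]]';  python3 -m crank '[[0,0,0.15,0],[0,0,0,0],[0,0,0,0]]'; python3 -c "
from h import *
grab('wrist','w7');plan([.6062,-.0598,.26],6)
a=cv2.imread('pics/w7.png')[115:255,270:410]; a=cv2.convertScaleAbs(a,alpha=1.3); cv2.imwrite('pics/w7y.png',cv2.resize(a,(700,600),interpolation=cv2.INTER_CUBIC))
"
```

```text
time: 10.58
tool_pos: [0.6067, -0.0605, 0.2417]
tool_rot: [0.0, 0.999, 0.053, 0.0]
contact_force: [-0.9, 1.8, 4.6]
gripper_width: 0.302
time: 10.83
tool_pos: [0.6068, -0.0605, 0.24]
tool_rot: [0.0, 0.999, 0.053, 0.0]
contact_force: [0.3, 0.6, 7.2]
gripper_width: 0.3
time: 11.08
tool_pos: [0.6069, -0.0605, 0.2389]
tool_rot: [0.0, 0.999, 0.053, 0.001]
contact_force: [-0.0, 0.3, 7.2]
gripper_width: 0.305
p [ 0.6069 -0.0605  0.2389] yaw 6.13 delta tool cm [-0.06 -0.07 -2.11] norm 2.11 turn u 0.022 j [-0.22  0.01  1.64  0.    1.49 -0.33] F [-0.71  0.68  6.99] t 11.1333 g 0.303
```

View pics/w7y.png

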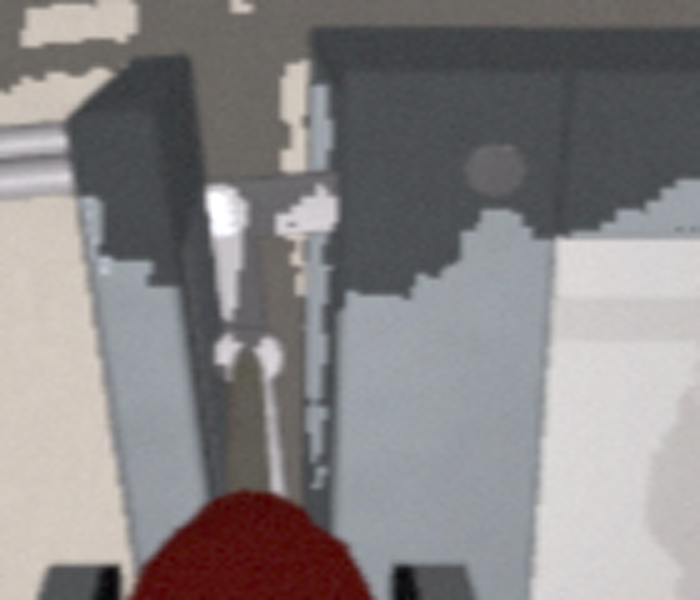

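```bash
python3 -m crank '[[0,0,0.12,0],[0,0,0,0],[0,0,0,0]]'; python3 -m crank '[[-0.15,0,0,-0.07],[-0.15,0,0,-0.07],[0,0,0,0],[0,0,0,0]]';  python3 -m crank '[[-0.15,0,0,-0.07],[0,0,0,0],[0,0,0,0]]'; python3 -c "
from h import *
plan([.6062,-.0598,.26],6);grab('wrist','w8');
a=cv2.imread('pics/w8.png')[115:255,270:410]; a=cv2.convertScaleAbs(a,alpha=1.3); cv2.imwrite('pics/w8y.png',cv2.resize(a,(700,600),interpolation=cv2.INTER_CUBIC))
"
```

```text
time: 11.38
tool_pos: [0.607, -0.0605, 0.2379]
tool_rot: [0.0, 0.999, 0.053, 0.001]
contact_force: [-0.0, 0.5, 8.1]
gripper_width: 0.304
time: 11.72
tool_pos: [0.6041, -0.0609, 0.2381]
tool_rot: [0.0, 0.998, 0.061, 0.001]
contact_force: [0.3, 1.2, 7.5]
gripper_width: 0.303
time: 11.97
tool_pos: [0.6026, -0.0611, 0.2381]
tool_rot: [0.0, 0.998, 0.064, 0.001]
contact_force: [0.6, 0.2, 7.5]
gripper_width: 0.304
p [ 0.6026 -0.0611  0.2381] yaw 7.39 delta tool cm [ 0.37 -0.08 -2.19] norm 2.22 turn u 0.232 j [-0.22  0.    1.65  0.    1.48 -0.35] F [0.6  0.2  7.46] t 11.9667 g 0.304
```

View pics/w8y.png

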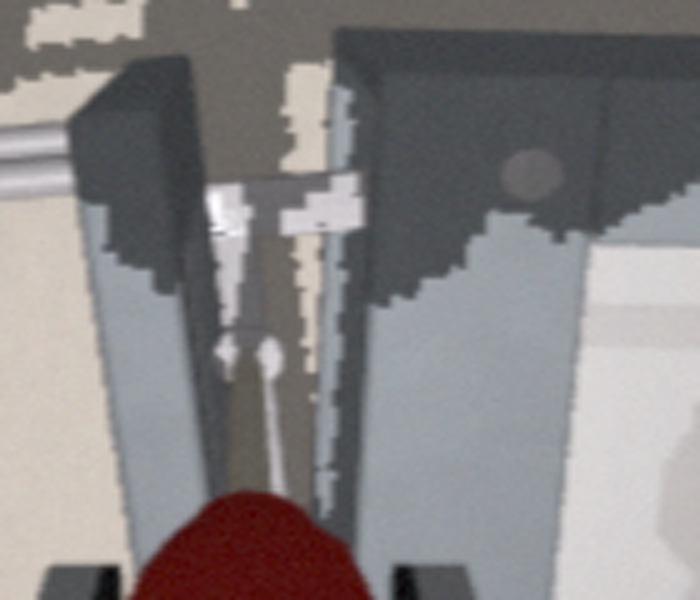

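The door is following the blade: the gap to the roof edge is wider, and the blade hasn't shifted on the stud. No lateral force so far.

```bash
python3 -m crank '[[-0.2,0,0,-0.1],[-0.2,0,0,-0.1],[0,0,0,0]]'; python3 -m crank '[[-0.2,0,0,-0.1],[-0.2,0,0,-0.1],[0,0,0,0]]'; python3 -m crank '[[-0.2,0,0,-0.1],[-0.2,0,0,-0.1],[0,0,0,0]]'; python3 -c "
from h import *
plan([.6062,-.0598,.26],6);grab('wrist','w9');
a=cv2.imread('pics/w9.png')[115:255,270:410]; a=cv2.convertScaleAbs(a,alpha=1.3); cv2.imwrite('pics/w9y.png',cv2.resize(a,(700,600),interpolation=cv2.INTER_CUBIC))
"
```

```text
time: 12.27
tool_pos: [0.5986, -0.0617, 0.2381]
tool_rot: [0.0, 0.997, 0.075, 0.001]
contact_force: [0.4, 0.3, 7.1]
gripper_width: 0.302
time: 12.52
tool_pos: [0.5946, -0.0624, 0.2381]
tool_rot: [0.0, 0.996, 0.085, 0.001]
contact_force: [-0.6, 0.7, 6.8]
gripper_width: 0.303
time: 12.77
tool_pos: [0.5907, -0.0632, 0.2381]
tool_rot: [0.001, 0.995, 0.096, 0.001]
contact_force: [0.1, -0.6, 7.3]
gripper_width: 0.301
p [ 0.5907 -0.0632  0.2381] yaw 11.0 delta tool cm [ 1.59 -0.03 -2.18] norm 2.7 turn u 0.834 j [-0.23 -0.03  1.68 -0.    1.48 -0.42] F [ 0.1  -0.59  7.27] t 12.7667 g 0.301
```

View pics/w9y.png

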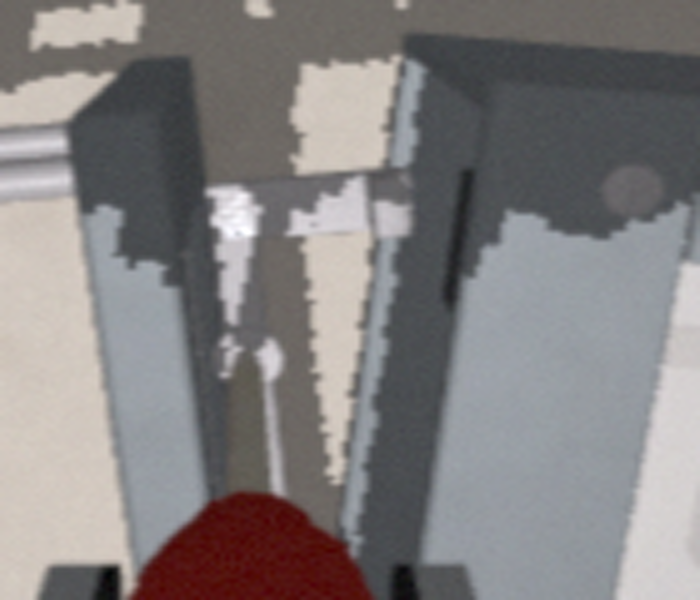

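Past the keeper with no wrench. The catch end is at (390,215), clear of the lip at (460,235). I'll carry on along the arc.

```bash
python3 -m crank '[[-0.5,0,0,-0.25],[-1.0,0.03,0,-0.5],[-1.0,0.03,0,-0.5],[-1.0,0.03,0,-0.5],[-1.0,0.03,0,-0.5],[-1.0,0.03,0,-0.5],[-0.5,0,0,-0.25],[0,0,0,0]]'; python3 -c "
from h import *
plan([.6062,-.0598,.26],6);grab('wrist','w10');
a=cv2.imread('pics/w10.png')[115:255,270:410]; a=cv2.convertScaleAbs(a,alpha=1.3); cv2.imwrite('pics/w10y.png',cv2.resize(a,(700,600),interpolation=cv2.INTER_CUBIC))
"
```

```text
time: 13.48
tool_pos: [0.5343, -0.0848, 0.2383]
tool_rot: [0.002, 0.968, 0.25, 0.001]
contact_force: [-0.4, -1.9, 7.1]
gripper_width: 0.303
p [ 0.5343 -0.0848  0.2383] yaw 28.99 delta tool cm [ 7.51  1.3  -2.15] norm 7.92 turn u 3.831 j [-0.29 -0.16  1.8  -0.    1.49 -0.8 ] F [-0.35 -1.89  7.14] t 13.4833 g 0.303
```

View pics/w10y.png

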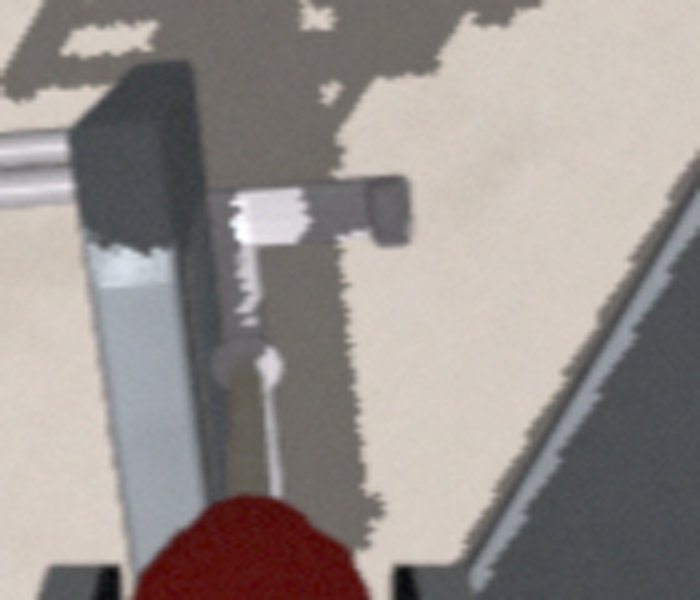

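```bash
python3 -m crank '[[-0.5,0,0,-0.25],[-1.0,0.01,0,-0.5],[-1.0,0.01,0,-0.5],[-1.0,0.01,0,-0.5],[-1.0,0.01,0,-0.5],[-1.0,0.01,0,-0.5],[-1.0,0.01,0,-0.5],[-1.0,0.01,0,-0.5],[-1.0,0.01,0,-0.5],[-0.5,0,0,-0.25]]';python3 -m crank '[[0,0,0,0],[0,0,0,0]]'; python3 -c "
from h import *
plan([.6062,-.0598,.26],6);grab('wrist','w11');
a=cv2.imread('pics/w11.png'); cv2.imwrite('pics/w11y.png',a)
"
```

```text
time: 14.37
tool_pos: [0.4689, -0.1446, 0.2389]
tool_rot: [0.004, 0.883, 0.47, 0.002]
contact_force: [4.1, -1.2, 6.5]
gripper_width: 0.302
time: 14.53
tool_pos: [0.4691, -0.1445, 0.2389]
tool_rot: [0.004, 0.883, 0.469, 0.002]
contact_force: [2.9, -2.7, 6.9]
gripper_width: 0.301
p [ 0.4691 -0.1445  0.2389] yaw 55.93 delta tool cm [14.69  6.63 -2.06] norm 16.25 turn u 8.321 j [-0.45 -0.29  1.91 -0.    1.51 -1.43] F [ 2.9  -2.67  6.91] t 14.5333 g 0.301
```

View pics/w11y.png

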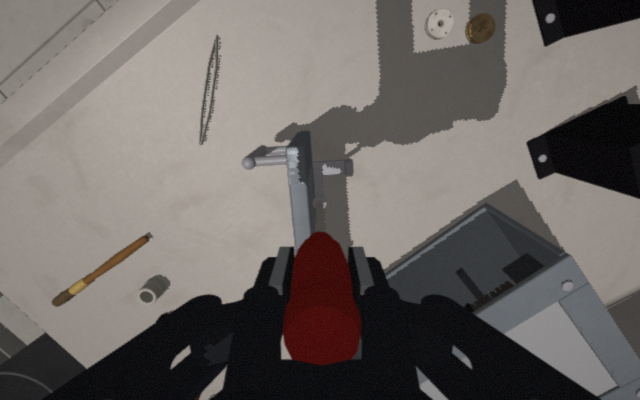

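```bash
python3 -m crank '[[0.1,0.1,-0.5,0],[0,0,-1.0,0],[0,0,-1.0,0],[0,0,-2.0,0],[0,0,-2.0,0],[0,0,-1.5,0],[0,0,0,0],[0,0,0,0]]'; python3 -c "
from h import *
plan([.4757,.176,.31],6);grab('wrist','w12');grab('scene','sc12');grab('top','top12')
cv2.imwrite('pics/w12z.png',cv2.resize(cv2.imread('pics/w12.png')[115:255,240:420],(720,560),interpolation=cv2.INTER_CUBIC))
plan([.4757,.176,.31],6)
a=cv2.imread('pics/sc12.png')[110:260,270:440]; cv2.imwrite('pics/sc12z.png',cv2.resize(a,None,fx=4,fy=4,interpolation=cv2.INTER_CUBIC))
"
```

```text
time: 15.25
tool_pos: [0.4684, -0.142, 0.3165]
tool_rot: [-0.0, 0.883, 0.469, -0.0]
contact_force: [-0.5, -0.1, -1.5]
gripper_width: 0.305
p [ 0.4684 -0.142   0.3165] yaw 56.0 delta tool cm [ 26.77 -17.18   0.66] norm 31.82 turn u 8.333 j [-0.45 -0.31  1.81  0.    1.65 -1.42] F [-0.49 -0.15 -1.51] t 15.25 g 0.305
p [ 0.4678 -0.1418  0.3144] yaw 55.99 delta tool cm [ 26.78 -17.12   0.5 ] norm 31.79 turn u 8.332 j [-0.45 -0.31  1.81  0.    1.65 -1.42] F [ 1.11 -1.44 -1.76] t 15.4 g 0.303
```

View pics/w12z.png

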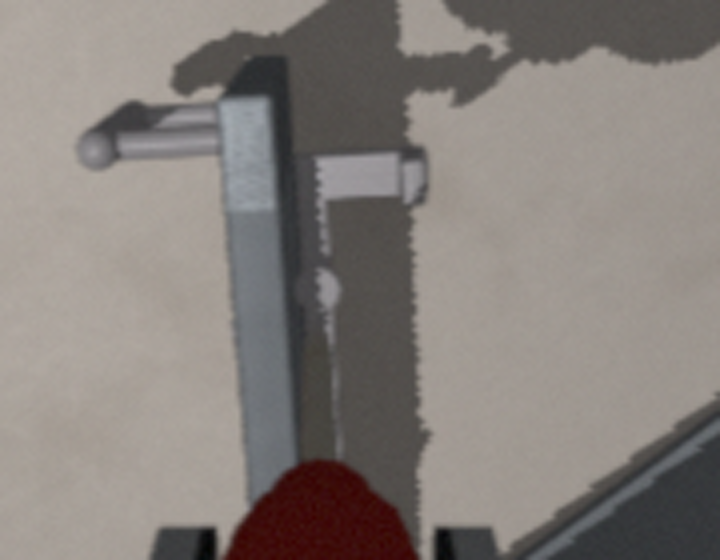

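View pics/sc12z.png

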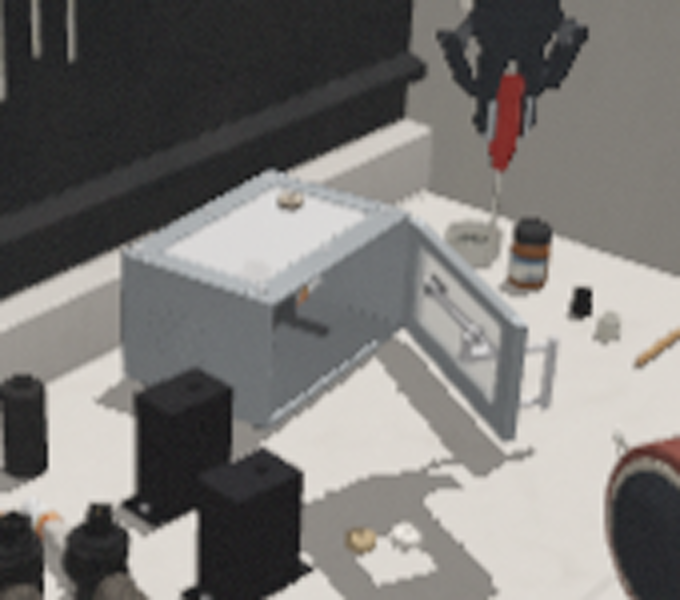

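```bash
python3 - <<'E'
from h import *
np.set_printoptions(precision=4,suppress=True)
w=load('w12'); Y=lambda x,y:(240+x/4,115+y/4)
P=[atz(w,*Y(*q),.146) for q in ((222,98),(250,480),(272,97),(298,440))]
print(P)
for a,b in ((0,1),(2,3)):
    d=P[a]-P[b]; print('door dir', np.arctan2(-d[0],d[1])-.0687)
print('tip',atz(w,*Y(315,345),.3165-.1315))
c=[np.arctan2(1,1)]
s=load('sc12'); S=lambda u,v:(270+u/4,110+v/4)
fc=atz(s,*S(520,327),.146); hg=atz(s,*S(405,213),.146); print(fc,hg,np.arctan2(-(fc-hg)[0],(fc-hg)[1])-.0687)
plan([.4757,.176,.31],0)
E
```

```text
[array([ 0.4202, -0.1388,  0.146 ]), array([ 0.5047, -0.1897,  0.146 ]), array([ 0.4267, -0.1288,  0.146 ]), array([ 0.5025, -0.173 ,  0.146 ])]
door dir 0.9603512697575294
door dir 0.9741544339448658
tip [ 0.4741 -0.1482  0.185 ]
[ 0.4174 -0.1288  0.146 ] [ 0.6415 -0.2595  0.146 ] 0.9743653360208331
p [ 0.4678 -0.1418  0.3144] yaw 55.99 delta tool cm [ 26.78 -17.12   0.5 ] norm 31.79 turn u 9.332 j [-0.45 -0.31  1.81  0.    1.65 -1.42] F [ 1.11 -1.44 -1.76] t 15.4 g 0.303
```

```bash
python3 -m crank '[[0,0,0,0.7],[0,0,0,1.0],[0,0,0,1.0],[0,0,0,1.0],[0,0,0,1.0],[0,0,0,1.0],[0,0,0,1.0],[0,0,0,1.0],[0,0,0,1.0],[0,0,0,0.63]]'; python3 -c "
from h import *
plan([.4757,.176,.30],0)"
```

```text
time: 16.23
tool_pos: [0.468, -0.1419, 0.3147]
tool_rot: [-0.001, 1.0, -0.002, -0.002]
contact_force: [0.1, -0.1, -0.4]
gripper_width: 0.303
p [ 0.468  -0.1419  0.3147] yaw -0.25 delta tool cm [  0.63 -31.79   1.52] norm 31.84 turn u -0.042 j [-0.45 -0.31  1.81  0.    1.65 -0.44] F [ 0.1  -0.09 -0.44] t 16.2333 g 0.303
```

```bash
python3 -m crank '[[0.1,-2.0,0,0],[0.1,-3.6,0,0],[0.1,-3.8,0,0],[0.1,-3.8,0,0],[0.1,-3.8,0,0],[0.1,-3.8,0,0],[0.0,-3.8,0,0],[0,-3.5,0,0],[0,-2.5,0,0],[0,-1.2,0,-0.05]]'; python3 -m crank '[[0,0,1.0,0],[0,0,1.0,0],[0,0,0,0],[0,0,0,0],[0,0,0,0],[0,0,0,0]]';python3 -c "
from h import *
plan([.4757,.176,.30],0)
f=grab('wrist','w13');print(f['position']);grab('scene','sc13')
plan([.4757,.176,.30],0)
cv2.imwrite('pics/w13z.png',cv2.resize(cv2.imread('pics/w13.png')[150:260,250:390],None,fx=5.5,fy=5.5,interpolation=cv2.INTER_CUBIC))
a=cv2.imread('pics/sc13.png')[110:260,270:440]; cv2.imwrite('pics/sc13z.png',cv2.resize(a,None,fx=4,fy=4,interpolation=cv2.INTER_CUBIC))
"
```

```text
time: 17.07
tool_pos: [0.4734, 0.1784, 0.3148]
tool_rot: [-0.0, 1.0, 0.004, -0.002]
contact_force: [0.0, 0.1, -0.3]
gripper_width: 0.307
time: 17.57
tool_pos: [0.4749, 0.1748, 0.297]
tool_rot: [0.0, 1.0, 0.002, 0.0]
contact_force: [0.2, -0.7, -1.5]
gripper_width: 0.307
p [0.4749 0.1748 0.297 ] yaw 0.21 delta tool cm [ 0.08 -0.12 -0.3 ] norm 0.33 turn u 0.035 j [ 0.21 -0.27  1.8  -0.    1.61  0.2 ] F [ 0.16 -0.67 -1.54] t 17.5667 g 0.307
[0.4746667  0.24957863 0.4396794 ]
p [0.475  0.1752 0.2972] yaw 0.24 delta tool cm [ 0.07 -0.08 -0.28] norm 0.3 turn u 0.041 j [ 0.21 -0.27  1.8  -0.    1.61  0.2 ] F [ 0.2   0.52 -0.04] t 17.6667 g 0.302
```

View pics/w13z.png

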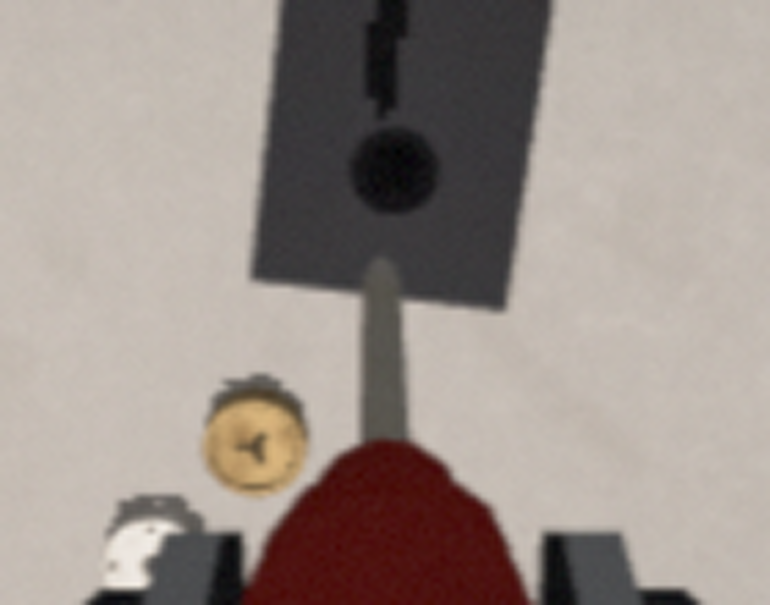

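View pics/sc13z.png

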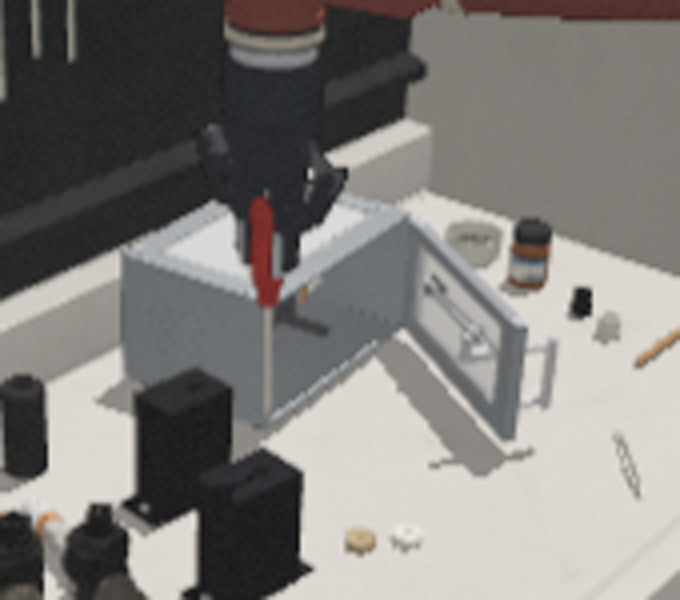

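```bash
python3 - <<'E'
from h import *
np.set_printoptions(precision=4,suppress=True)
for n,h in (('w3',(373,195)),('w13',(395,170))):
    w=load(n); Z=lambda x,y:(250+x/5.5,150+y/5.5)
    tz=w['position'][2]-.1426-.1315
    hh=atz(w,*Z(*h),.112);t=atz(w,*Z(380,271),tz); print(n,w['position'],hh,t,hh-t)
E
```

```text
w3 [0.4769 0.2509 0.4274] [0.4756 0.1723 0.112 ] [0.4769 0.17   0.1533] [-0.0013  0.0023 -0.0413]
w13 [0.4747 0.2496 0.4397] [0.4759 0.1724 0.112 ] [0.4734 0.1684 0.1656] [ 0.0025  0.004  -0.0536]
```

```bash
python3 -m crank '[[0.12,-0.25,0,0],[0,0,1.5,0],[0,0,1.5,0],[0,0,1.2,0],[0,0,0.8,0],[0,0,0.6,0],[0,0,0,0],[0,0,0,0]]';  python3 -c "
from h import *
grab('wrist','w14')
plan([.4758,.1762,.1425],0)
cv2.imwrite('pics/w14z.png',cv2.resize(cv2.imread('pics/w14.png')[150:260,250:390],None,fx=5.5,fy=5.5,interpolation=cv2.INTER_CUBIC))
"
```

```text
time: 18.33
tool_pos: [0.4759, 0.1783, 0.2407]
tool_rot: [0.0, 1.0, 0.003, -0.0]
contact_force: [0.7, -0.0, -1.2]
gripper_width: 0.299
p [0.4761 0.1783 0.2413] yaw 0.31 delta tool cm [-0.04  0.22  9.88] norm 9.88 turn u 0.051 j [ 0.21 -0.24  1.87  0.    1.51  0.21] F [-0.42  0.03 -0.17] t 18.3833 g 0.303
```

View pics/w14z.png

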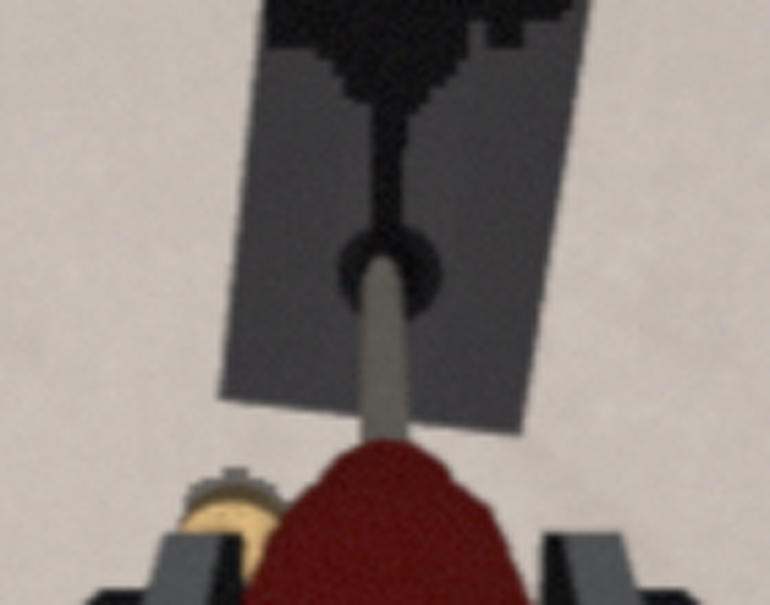

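The blade's end, at (381,271), is inside the hole mouth, which is centred at (390,272). Going down now.

```bash
python3 -m crank '[[0.08,0,0.8,0],[0,0,1.0,0],[0,0.05,1.0,0],[0,0,1.0,0],[0,0,0,0]]'; python3 -m crank '[[0,0.05,1.0,0],[0,0.05,1.0,0],[0,0.05,1.0,0],[0,0,0.8,0],[0,0,0,0],[0,0,0,0]]'
```

```text
time: 18.8
tool_pos: [0.4752, 0.1774, 0.199]
tool_rot: [0.0, 1.0, 0.003, -0.002]
contact_force: [-0.4, -0.9, -2.5]
gripper_width: 0.305
time: 19.3
tool_pos: [0.4762, 0.1762, 0.1638]
tool_rot: [0.0, 1.0, 0.003, -0.001]
contact_force: [0.9, 0.2, -0.5]
gripper_width: 0.304
```

```bash
python3 -m crank '[[0,0,0.7,0],[0,0,0.7,0],[0,0,0.4,0],[0,0,0,0],[0,0,0,0]]'; python3 -m crank '[[0,0,0.2,0],[0,0,0,0],[0,0,0,0]]'
```

```text
time: 19.72
tool_pos: [0.4763, 0.1762, 0.1461]
tool_rot: [0.0, 1.0, 0.003, -0.0]
contact_force: [-0.7, 0.6, -0.8]
gripper_width: 0.304
time: 19.97
tool_pos: [0.4767, 0.1762, 0.1447]
tool_rot: [0.0, 1.0, 0.003, 0.0]
contact_force: [-0.3, 0.0, -0.9]
gripper_width: 0.3
```

```bash
python3 -m crank '[[0,0,0.15,0],[0,0,0,0],[0,0,0,0]]'; python3 -m crank '[[0,0,0.15,0],[0,0,0,0],[0,0,0,0]]'
```

```text
time: 20.22
tool_pos: [0.4766, 0.1762, 0.1431]
tool_rot: [0.0, 1.0, 0.003, -0.0]
contact_force: [0.1, -0.5, -1.4]
gripper_width: 0.303
time: 20.47
tool_pos: [0.4769, 0.1763, 0.1426]
tool_rot: [-0.0, 1.0, 0.003, 0.0]
contact_force: [-2.9, 0.7, 4.4]
gripper_width: 0.3
```

Seated: contact at the same height as at the grasp (0.1426). Releasing.

```bash
python3 -m crank '[[0,0,0,0],[0,0,0,0],[0,0,0,0],[0,0,0,0],[0,0,0,0],[0,0,0,0],[0,0,0,0],[0,0,0,0],[0,0,0,0],[0,0,0,0]]' 1; python3 -m crank '[[0,0,-1.0,0],[0,0,-2.0,0],[0,0,-2.5,0],[0,0,-2.5,0],[0,0,-2.5,0],[0,0,-2.0,0],[0,0,-1.0,0],[0,0,0,0],[0,0,0,0]]';  python3 -c "
from h import *
grab('wrist','w15');grab('scene','sc15');plan([.4758,.1762,.1425],0)
a=cv2.imread('pics/sc15.png')[110:260,270:440]; cv2.imwrite('pics/sc15z.png',cv2.resize(a,None,fx=4,fy=4,interpolation=cv2.INTER_CUBIC))
"
```

```text
time: 21.3
tool_pos: [0.4766, 0.1763, 0.1416]
tool_rot: [-0.0, 1.0, 0.003, -0.0]
contact_force: [-0.6, -0.9, -0.0]
gripper_width: 0.998
time: 22.05
tool_pos: [0.4767, 0.1762, 0.2767]
tool_rot: [-0.0, 1.0, 0.003, 0.0]
contact_force: [0.6, -1.1, -0.2]
gripper_width: 0.994
p [0.4758 0.1761 0.2747] yaw 0.3 delta tool cm [ 0.03 -0.02 13.22] norm 13.22 turn u 0.051 j [ 0.21 -0.25  1.83  0.    1.57  0.2 ] F [-0.02  0.53 -0.79] t 22.15 g 1.002
```

View pics/w15.png

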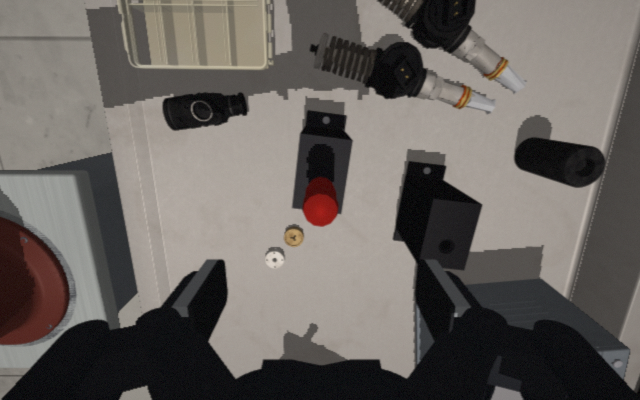

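View pics/sc15z.png

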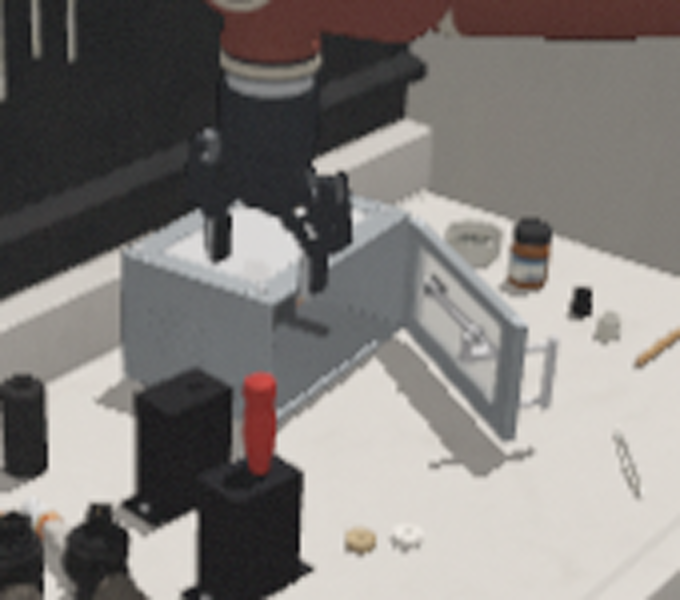

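```bash
python3 - <<'E'
from h import *
w=load('w15');s=load('sc15')
print(atz(w,320,207,.2), tri((w,320,207),(s,270+260/4,110+380/4)))
plan([.4758,.1762,.1425],0)
manip.job_done()
E
```

```text
[0.4760438  0.18026788 0.2       ] [0.47443148 0.17729732 0.19671883]
p [0.4758 0.1761 0.2747] yaw 0.3 delta tool cm [ 0.03 -0.02 13.22] norm 13.22 turn u 0.051 j [ 0.21 -0.25  1.83  0.    1.57  0.2 ] F [-0.02  0.53 -0.79] t 22.15 g 1.002
the job is handed in; nothing more can be done
```

I opened the cabinet door with the screwdriver, stood the screwdriver back in its own hole, and handed the job in at 22 s of the 53 s allowed. No verdict was given.

- **Pressing the hook:** I felt the stud with the blade's end about 116 mm above the bench and pressed it down about 9.5 mm. The highest reading was 8.1 N, about 9 N on the hook once the screwdriver's weight is taken off.
- **Opening the door:** The door followed the blade past the keeper with less than about 2 N of sideways force in the readings. Towards the end of the swing the sideways force rose to about 4 N, mostly along the door, probably the blade rubbing on the stud. The last images put the door open at about 0.96–0.97 rad.
- **Returning the screwdriver:** The blade went in cleanly and met resistance at the same height as when I gripped it, so it is all the way down. After I let go and lifted clear, the images showed it upright in its hole.
- **Bystanders:** The two bench discs and the cylinder looked untouched in the last images. The jar and the disc on the roof were not near the work; I saw no sign of movement, but did not measure any of these positions afterwards.

**Check that disagreed:** my two estimates of the handle top after release differ by 3 mm (y 0.177 from two cameras, 0.180 from the wrist camera alone). The handle leans slightly to +y, as it did before.

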